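Throw the feed selector into the marked notch

TASK

Get the tube feed ready: press the nozzle cap of the mist-lubricant bottle fully down and let it spring back up. Then push the cup of the gearbox's feed lever down to free it from the comb, swing the lever sideways under the comb and let it rise fully home in the notch marked by the tall mushroom-headed marker. Do not let the lever rise into any other notch on the way, and leave the tube offcut and the wrench where they lie.

Things in the scene. Friction and masses are not known exactly. Their poses are not given: they have to be found in the camera images.
- gearbox: Green feed gearbox, 275 x 300 mm, cover 100 mm above the table, fixed. Origin: on the lever's vertical swing axis, at table height. At swing 0 the lever points from the axis along the gearbox's -x, towards the robot. Above the cover the comb stands in an arc about the axis: a rim (radius 116 to 138 mm, top 168 mm above the table) with six teeth outside it (radius 136 to 164 mm).
- comb_axis (a point): Point on the swing axis at the risen bar's height, 148 mm up. Comb teeth reach down to 140 mm, tops at 162 mm. The gaps between them are the notches, open below: a wide neutral gap (about swing -0.16 to 0.16) and four notches 18 mm wide near swing -0.59, -0.32, 0.32 and 0.59. The comb is clamped by hand, turned up to 0.035 rad either way: find the exact notch by feel or sight.
- swing (a joint): Swing of the lever about the vertical axis, rad; 0 is along the gearbox's -x, positive is counter-clockwise seen from above (the cup moves to -y), ends at -0.70 and 0.70. It stays where it is left; it starts in the neutral gap.
- dip (a joint): How far the lever is pushed down, rad; 0 is fully risen, 0.17 the bottom stop. A spring lifts it (about 4 N at the cup when up, 12 N at the bottom). Below a tooth the bar cannot rise above dip 0.10; it passes under the teeth only when dip is above about 0.11; in a notch or in the neutral gap it rises to 0. 0.10 rad is 22 mm at the cup.
- cup_floor (a point): Centre of the floor of the black cup on the lever's free end, 220 mm from the swing axis, 163 mm above the table when risen. The cup is an open-topped box, 52 mm (along the lever) x 62 mm (across) inside, walls 8 mm thick and 20 mm high above this floor. The lever's bar is 12 mm in diameter, 148 mm above the table when risen.
- bar_mark (a point): Point on the lever bar's centre line, 126 mm from the swing axis, straight below the middle of the comb's rim (where the markers stand).
- tall_marker: Brass marker with a mushroom head 32 mm in diameter, 30 mm tall, fixed on top of the comb's rim, 126 mm from the swing axis, beside the notch to be used; placed by hand, up to about 9 mm off that notch's middle. The other three notches have flat brass discs 18 mm in diameter and 5 mm tall. Origin: centre of its underside.
- mist_bottle: Aluminium mist-lubricant bottle, 68 mm in diameter, in a clamp on a 100 mm square base plate, fixed to the table; origin at the centre of its underside. It stands to the left or to the right of the gearbox.
- cap (a joint): Travel of the bottle's sprung nozzle cap, m: 0 is up, 0.010 fully down; about 3 N to start, 8 N fully down.
- cap_top (a point): Centre of the top of the white round nozzle cap, 42 mm in diameter, 184 mm above the table when up.
- offcut: Loose square steel tube offcut, 160 x 40 x 40 mm, lying on the table on the other side of the gearbox from the bottle; origin at the centre of its underside. To be left alone.
- wrench: Loose steel wrench, 190 mm long, lying on the table in front of the gearbox. To be left alone.

How it is judged (in metres and radians):
On the way, in this order (a step that is already met when the one before it is completed fails the run):
1. the nozzle cap is pressed fully down (at least 8 of its 10 mm) (value of joint cap above 0.008 m), for 0.1 s.
2. the nozzle cap is back up (within 2 mm), the lever still in the neutral gap (value of joint cap below 0.002 m and not (value of joint swing above 0.21 rad or value of joint swing below -0.21 rad)), for 0.1 s.
3. the lever is pushed down clear of the comb's teeth and swung out of the neutral gap (value of joint dip above 0.085 rad and (value of joint swing above 0.21 rad or value of joint swing below -0.21 rad)), for 0.1 s.
At the end, for the whole second after the job is handed in: The lever has risen fully (dip below 0.03 rad) in the notch beside the tall marker, the bar within 16 mm of the marker measured horizontally at the comb's rim, and is at rest; the nozzle cap is up within 2 mm (value of joint dip below 0.03 rad and horizontal distance between bar_mark and tall_marker below 0.016 m and (value of joint swing above 0.21 rad or value of joint swing below -0.21 rad) and velocity of joint swing between -0.05 and 0.05 rad/s and value of joint cap below 0.002 m); the robot touches nothing.
It fails at once if the lever rises into a notch that is not the marked one (dip below 0.05 rad, outside the neutral gap, more than 19 mm from the tall marker at the rim) (value of joint dip below 0.05 rad and (value of joint swing above 0.21 rad or value of joint swing below -0.21 rad) and horizontal distance between bar_mark and tall_marker above 0.019 m).
It fails at once if the tube offcut is moved by more than 20 mm (distance of offcut from where it was at the start of the episode above 0.02 m).
It fails at once if the wrench is moved by more than 20 mm (distance of wrench from where it was at the start of the episode above 0.02 m).
It also fails if it takes over 51 s, if anything falls off the work surface, if the arm or the gripper's body presses on something with over 40 N, if the wrist force passes 120 N, or if a joint passes its speed limit or range.

ROBOT

A 7-joint arm with a two-finger parallel gripper is mounted at the origin on the work surface. World frame = base frame: x ahead of the robot, y to its left, z up, the work surface at z = 0. Lengths are in mm, angles in rad, forces in N, time in s.
With the tool pointing down it reaches from about 400 to 875 mm from the base axis. Payload 4.4 kg.
Tool frame: the origin (TCP) lies at the very end of the fingers, on their centre line; the grasp point (between the pads) lies 19 mm behind it (ctrl.grasp_offset is the distance from the TCP to the grasp point, in mm); z points along the fingers, y is the line along which they close (so a half turn about z gives the same grasp; the last joint's range is limited). The gripper opens to 85 mm and grips with 20 to 120 N. Pads are 22 mm wide; open, the fingers measure 114 mm over their backs; the gripper's body (76 mm by 85 mm) begins 54 mm behind the grasp point. The pads swing forward as they close: fully open they stand 13 mm farther back than shut.
Start: joints at [-1.229, 0.628, 0.038, 1.517, -0.027, 0.996, -0.02], TCP at [257.762, 596.721, 231.313] pointing down, gripper open.
Joint ranges: [-3.06, 3.06], [-0.37, 2.12], [-1.25, 1.32], [0.18, 2.47], [-1.1, 4.24], [0.23, 1.98], [-2.94, 2.94]. Speed limits (rad/s): [2.57, 2.57, 3.14, 3.14, 3.14, 3.14, 3.14].

INTERFACE

Orientations are given as [roll, pitch, yaw] about the fixed x, y, z axes, in that order (R = Rz(yaw) Ry(pitch) Rx(roll)).
In Python, from cell import status, cams, ctrl gives the robot as it stands.
- The arm moves only by the tool move_arm, never from a script. Its argument "plan" is a list of rows, each a list of 3 entries, a list of its own where there are three numbers: the shift along the world's x, y, z in mm, then the turn, a rotation vector about the world's x, y, z in degrees, then the opening, from 0 (shut) to 1 (fully open). In form: [[[x, y, z], [wx, wy, wz], gripper], ...]. A call has 1 to 10 rows; each row shifts and turns the commanded pose from where the row before left it; what a row does not reach is not made up. A row lasts 1/8 s, in which the tool goes at most 62.5 mm and 10.7 degrees, less where a joint would pass 70% of its speed; a pose out of reach is approached as far as the arm can. A call with a gripper value outside its range is refused whole. The fingers move at their own pace and stop on an object; the grip force is fixed at half the most. Time passes only in rows, so rows that do not move let the fingers close. It gives the time, the measured TCP pose, the force, the opening and the grip force at its end, in the units of the state.
- status.read_state(): the state, without advancing time (a new reading comes with each control period).
- cams.get_image(name): name is "side" or "top"; returns the picture (480x640x3 uint8, blue, green, red); there is no depth.
- cams.camera_params(name): a dict with "K" (3x3 intrinsics, pixels), "k1" (the pictures are not rectified: a ray, as slopes to the right and down, at radius r is drawn at 1 + k1 r^2 times it, then the intrinsics apply), "pose" (4x4, takes a point from camera to world coordinates). Camera axes: x right, y down, z forward; pixel columns grow to the right and rows downward; lengths in mm; the calibration is good to about 2 mm. A picture is of the moment at which its call begins. camera_params takes no time and is no camera call.
- ctrl.finish_job(): hands the job in; it is judged then, once.
The state is a dict: "clock": time; "qpos": joint angles; "qd": joint speeds; "tau": joint torques, N m; "eef_pos": TCP position; "tool_rot": TCP orientation; "force": force on the tool from outside, world axes, zero at the start; "torque": the same for the moment, N m; "width": finger opening in mm; "gripper_force": force on a finger pad.
Only numpy, scipy, OpenCV 4.12 (cv2) and the standard library are available. Lean on these libraries where they do the work, as an engineer would, in place of code of your own. Each camera call takes 0.05 s, during which the arm holds its last target. There are 200 camera calls.

## Working session

There is one attempt and no reset: what is moved stays moved. The work goes in short steps, Python scripts to look and compute and a tool call to move; the robot and the scene stay as the last step left them, time stands still between calls to the robot, and variables do not carry over. Pictures are saved under pics/ and viewed, at most 10 in all, crops included, and the job is handed in when it is done.

Besides the shell and the picture viewer there is one more tool, called after "Call:" as a command line: name --argument value ..., lists and objects as JSON in quotes. move_arm: Moves the arm, as the interface text tells. Its arguments: {"type":"object","properties":{"plan":{"type":"array","items":{"type":"array"}}},"required":["plan"]}

```bash
mkdir -p pics
cat > h.py <<'E'
import numpy as np, cv2
from cell import status, cams, ctrl
def ray(name,u,v):
    p=cams.camera_params(name);K=np.array(p["K"]);T=np.array(p["pose"])
    d=np.array([(u-K[0,2])/K[0,0],(v-K[1,2])/K[1,1]]);s=d.copy()
    for _ in range(20): s=d/(1+p["k1"]*(s@s))
    return T[:3,3],T[:3,:3]@np.array([s[0],s[1],1])
def atz(name,u,v,z):
    o,r=ray(name,u,v);return (o+r*(z-o[2])/r[2]).round(1)
def proj(name,P):
    p=cams.camera_params(name);K=np.array(p["K"]);T=np.array(p["pose"])
    c=T[:3,:3].T@(np.array(P)-T[:3,3]);s=c[:2]/c[2];s=s*(1+p["k1"]*(s@s))
    return (K[:2,:2]@s+K[:2,2]).round(1)
E
python3 - <<'E'
from h import *
for n in("top","side"):
    cv2.imwrite(f"pics/{n}0.png",cams.get_image(n)); p=cams.camera_params(n);print(n,np.array(p["pose"]).round(2),p["K"],p["k1"])
print(status.read_state())
E
```

```text
top [[-1.0000e-02 -9.9000e-01  1.0000e-01  4.9066e+02]
 [-1.0000e+00  1.0000e-02  1.0000e-02 -1.3850e+01]
 [-1.0000e-02 -1.0000e-01 -9.9000e-01  9.6448e+02]
 [ 0.0000e+00  0.0000e+00  0.0000e+00  1.0000e+00]] [[442.68093506   0.         321.58042275]
 [  0.         442.68093506 234.04823876]
 [  0.           0.           1.        ]] -0.03208238971384091
side [[-9.9000e-01 -9.0000e-02  9.0000e-02  4.7737e+02]
 [-1.3000e-01  7.4000e-01 -6.6000e-01  6.8361e+02]
 [-1.0000e-02 -6.7000e-01 -7.5000e-01  9.4122e+02]
 [ 0.0000e+00  0.0000e+00  0.0000e+00  1.0000e+00]] [[568.37159696   0.         322.70918642]
 [  0.         568.37159696 235.44697576]
 [  0.           0.           1.        ]] 0.0031135131089365105
{'clock': 0.1, 'qpos': array([-1.22881669,  0.62924658,  0.03847374,  1.51822875, -0.02697767,
        0.99626785, -0.02003108]), 'qd': array([-5.04633268e-05, -9.55558531e-04,  1.60389910e-03, -3.38000924e-04,
       -1.79734539e-03,  1.18753131e-03, -1.73723110e-03]), 'tau': array([ 2.17764049e-03, -5.64532650e+01,  1.23024467e+00, -1.93976641e+01,
        1.12419430e-02,  5.35516039e-03, -1.45473257e-05]), 'eef_pos': array([257.55555498, 596.22277133, 230.49868752]), 'tool_rot': array([-3.13996156e+00,  5.05993780e-05,  2.73377158e+00]), 'force': array([ 0.49733032, -0.91826848,  0.31465022]), 'torque': array([0.00335559, 0.00742395, 0.02890481]), 'gripper_force': 0.0, 'width': 85.64793414359336}
```

View pics/top0.png

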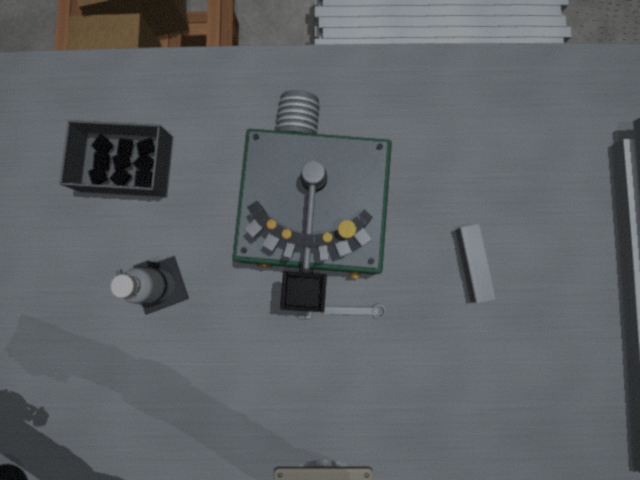

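View pics/side0.png

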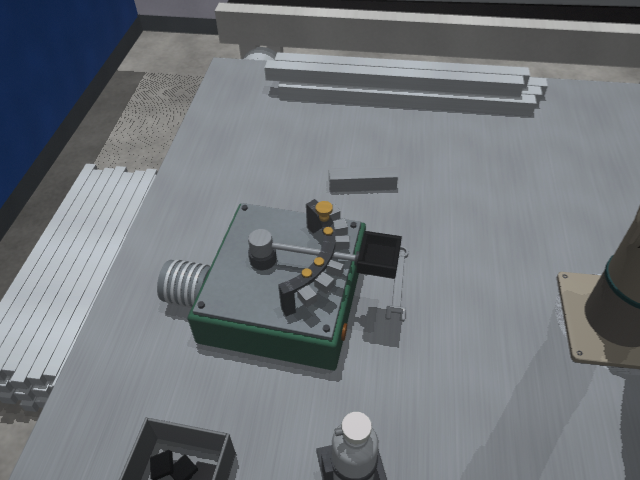

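The top view shows the cap at about (123,286), the cup at (303,292), the pivot at (313,172) and the tall marker's head at (347,229), which is the outer notch on the -y side. The wrench is just in front of the gearbox and the offcut is on the right. The side view agrees. I'll enlarge the comb.

Run:
```python
from h import *
i=cv2.imread("pics/top0.png")
cv2.imwrite("pics/c1.png",cv2.resize(i[150:320,230:400],(680,600)[:1]*1+(600,) if 0 else (595,595),interpolation=cv2.INTER_CUBIC))
for n,u,v,z in[("top",123,286,184),("side",356.5,426,184),("top",347,229,198),("side",324,208,198),("top",303,292,183),("side",380,254,183),("top",313,172,148)]:print(n,u,v,z,atz(n,u,v,z))
# corners of the cover at z=100
for u,v in[(249,130),(391,140),(381,272),(235,263)]:print(atz("top",u,v,100))
```

```text
top 123 286 184 [483.2 349.7 184. ]
side 356.5 426 184 [481.9 355.9 184. ]
top 347 229 198 [579.8 -48.  198. ]
side 324 208 198 [578.1 -41.6 198. ]
top 303 292 183 [471.1  29.9 183. ]
side 380 254 183 [469.2  43.3 183. ]
top 313 172 148 [694.3  12.3 148. ]
[794.7 143.  100. ]
[ 770.4 -143.2  100. ]
[ 506.5 -117.3  100. ]
[526.2 167.7 100. ]
```

View pics/c1.png

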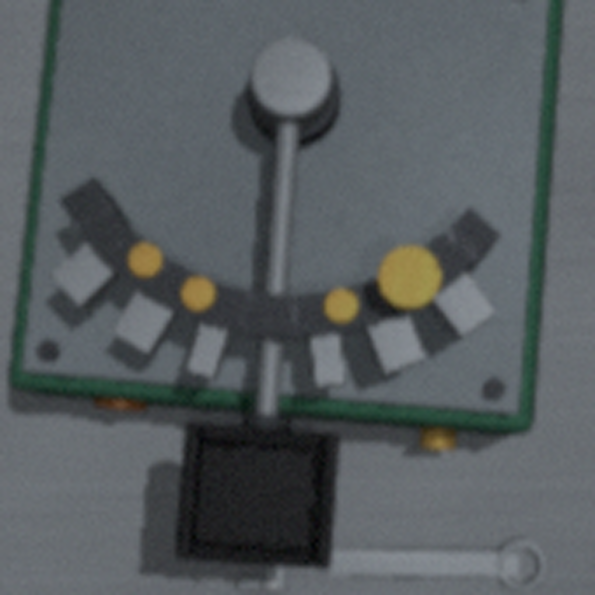

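Run:
```python
from h import *
from scipy.optimize import least_squares
f=lambda u,v,z:atz("top",230+u/3.5,150+v/3.5,z)[:2]
d=[f(145,260,173),f(198,294,173),f(341,305,173)];m=f(410,278,198)
teeth=[f(*t,162) for t in[(82,275),(143,322),(208,351),(327,360),(397,345),(466,304)]]
r=lambda c:[np.hypot(*(p-c))-126 for p in d+[m]]+[np.hypot(*(p-c))-150 for p in teeth]
s=least_squares(r,[690,12]);c=s.x;print("axis",c,s.fun.round(1))
ax=f(265,390,148);print("bar pt",ax)
co=[f(524,430,100),f(15,382,100)];e=co[1]-co[0];g=np.arctan2(e[1],e[0])-np.pi/2;print("gear yaw",g)
ang=lambda p:(np.arctan2(*(p-c)[::-1])-g-np.pi)
w=lambda a:(a+np.pi)%(2*np.pi)-np.pi
for n,P in[("disc",d),("mark",[m]),("teeth",teeth),("bar",[ax]),("cup",[f(258,497,183)])]:print(n,[ (p.round(1).tolist(),round(w(ang(p)),3),round(np.hypot(*(p-c)),1)) for p in P])
```

```text
axis [690.02813714  10.83031103] [-2.2 -0.7 -1.8 -0.3  1.7  0.7  0.8  0.2  1.5  0.4]
bar pt [526.1  26.7]
gear yaw -0.10141147898828362
disc [([592.5, 87.1], np.float64(-0.562), np.float64(123.8)), ([574.6, 59.7], np.float64(-0.299), np.float64(125.3)), ([568.3, -13.8], np.float64(0.301), np.float64(124.2))]
mark [([579.1, -48.2], np.float64(0.59), np.float64(125.7))]
teeth [([586.3, 121.5], np.float64(-0.716), np.float64(151.7)), ([561.4, 89.4], np.float64(-0.447), np.float64(150.7)), ([546.0, 55.5], np.float64(-0.199), np.float64(150.8)), ([540.8, -6.3], np.float64(0.216), np.float64(150.2)), ([548.3, -42.6], np.float64(0.462), np.float64(151.5)), ([569.3, -78.8], np.float64(0.74), np.float64(150.4))]
bar [([526.1, 26.7], np.float64(0.005), np.float64(164.7))]
cup [([471.1, 28.6], np.float64(0.02), np.float64(219.6))]
```

Call:
move_arm --plan '[[[28,-30,0],[0,0,4],0],[[28,-30,0],[0,0,4],0],[[28,-30,0],[0,0,4],0],[[28,-30,0],[0,0,4],0],[[28,-30,0],[0,0,4],0],[[28,-31,0],[0,0,5],0],[[28,-31,0],[0,0,5],0],[[29,-32,0],[0,0,5],0],[[0,0,-20],[0,0,0],0],[[0,0,0],[0,0,0],0]]'

```text
clock: 1.35
eef_pos: [481.9, 351.5, 209.7]
tool_rot: [-3.14, -0.004, -2.94]
force: [-0.4, 0.3, 0.4]
width: -0.2
gripper_force: 0.0
```

Call:
move_arm --plan '[[[0,0,-20],[0,0,0],0],[[0,0,-8],[0,0,0],0],[[0,0,-6],[0,0,0],0],[[0,0,-2],[0,0,0],0],[[0,0,0],[0,0,0],0],[[0,0,0],[0,0,0],0]]'

```text
clock: 2.1
eef_pos: [481.7, 353.3, 176.3]
tool_rot: [3.141, -0.001, -2.938]
force: [-4.2, -0.9, 6.8]
width: -0.3
gripper_force: 3.2
```

Call:
move_arm --plan '[[[0,0,-2],[0,0,0],0],[[0,0,-2],[0,0,0],0],[[0,0,0],[0,0,0],0],[[0,0,0],[0,0,0],0]]'

```text
clock: 2.6
eef_pos: [481.7, 353.3, 174.0]
tool_rot: [3.141, -0.0, -2.938]
force: [-6.8, -2.6, 17.0]
width: 0.0
gripper_force: 8.5
```

Call:
move_arm --plan '[[[0,0,20],[0,0,0],0],[[0,0,40],[0,0,0],0],[[0,0,0],[0,0,0],0],[[-2,-50,0],[0,0,0],0],[[-2,-55,0],[0,0,0],0],[[-2,-55,0],[0,0,0],0],[[-2,-55,0],[0,0,0],0],[[-2,-55,0],[0,0,0],0],[[-1,-55,0],[0,0,0],0],[[0,0,0],[0,0,0],0]]'

```text
clock: 3.85
eef_pos: [471.3, 22.6, 231.0]
tool_rot: [-3.139, -0.001, -2.947]
force: [-0.1, 0.7, 0.7]
width: 0.1
gripper_force: 0.0
```

Run:
```python
from h import *
print(status.read_state()["eef_pos"],proj("side",[471,30.6,163]),proj("side",status.read_state()["eef_pos"]))
i=cams.get_image("side")
cv2.imwrite("pics/s2.png",cv2.resize(i[130:330,230:490],(780,600),interpolation=cv2.INTER_CUBIC))
```

```text
[471.28402331  22.56025605 230.97455454] [378.7 255.7] [381.4 226.4]
```

View pics/s2.png

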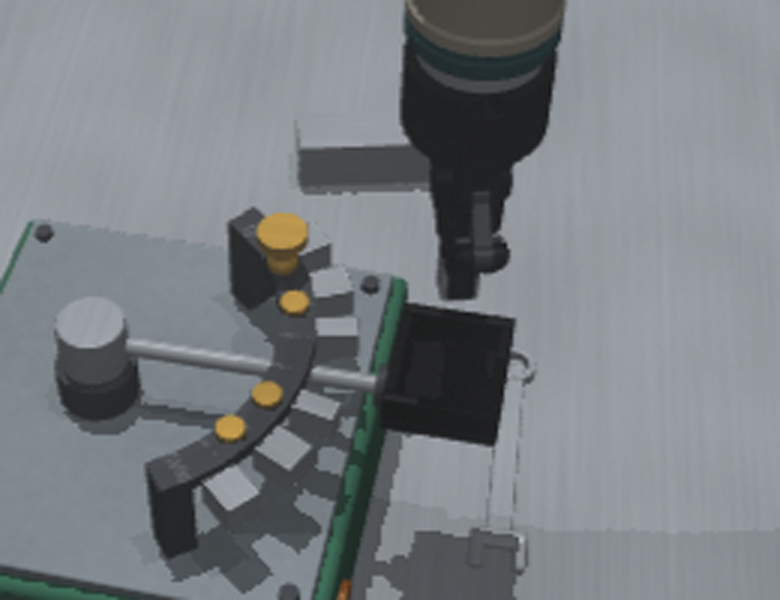

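Call:
move_arm --plan '[[[0,0,-40],[0,0,0],0],[[0,0,-22],[0,0,0],0],[[0,0,-10],[0,0,0],0],[[0,0,-10],[0,0,0],0],[[0,0,-10],[0,0,0],0],[[0,0,-9],[0,0,0],0],[[0,0,0],[0,0,0],0],[[0,0,0],[0,0,0],0]]'

```text
clock: 4.9
eef_pos: [471.3, 29.0, 131.2]
tool_rot: [3.141, -0.0, -2.937]
force: [-4.6, 1.3, 10.9]
width: 0.3
gripper_force: 5.5
```

Call:
move_arm --plan '[[[0,-10,0],[0,0,0],0],[[0,-10,0],[0,0,0],0],[[0,-11,0],[0,0,2],0],[[1,-11,0],[0,0,2],0],[[1,-11,0],[0,0,2],0],[[2,-11,0],[0,0,2],0],[[2,-10,0],[0,0,2],0],[[3,-10,0],[0,0,2],0],[[0,0,0],[0,0,0],0]]'

```text
clock: 6.02
eef_pos: [482.4, -57.1, 131.8]
tool_rot: [-3.139, 0.003, -2.73]
force: [-2.2, -1.8, 10.2]
width: -0.2
gripper_force: 5.3
```

Run:
```python
from h import *
i=cams.get_image("side")
cv2.imwrite("pics/s3.png",cv2.resize(i[130:330,230:490],(780,600),interpolation=cv2.INTER_CUBIC))
```

```text
(no output)
```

View pics/s3.png

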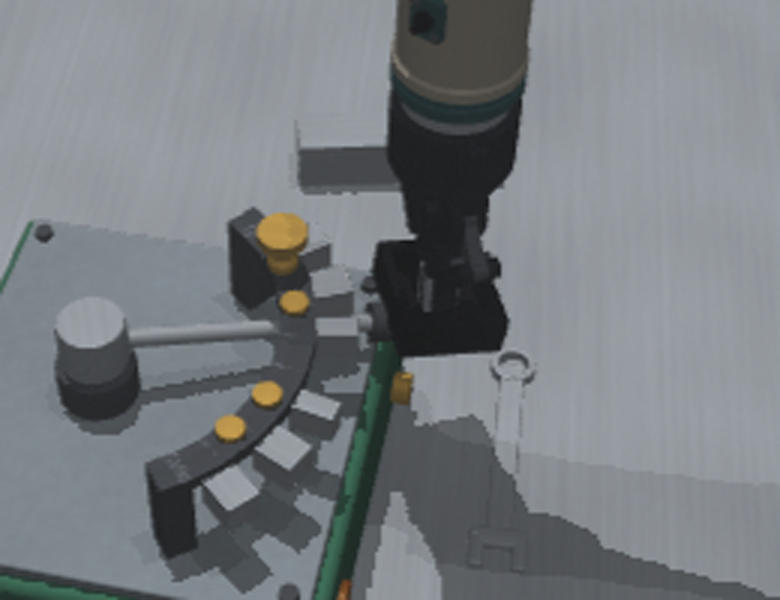

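Run:
```python
from h import *
c=np.array([690,10.8])
for a,b in[((200,335),.145*105),((255,329),.145*95),((366,322),.145*180)]:
    P=atz("side",230+a[0]/3,130+a[1]/3,148-b)[:2]-c;print(P+c,np.hypot(*P),np.arctan2(-P[1],-P[0])+.101)
for s in(.2,.25,.3,.35,.4):
    print(s,[(3*(proj("side",[690-r*np.cos(s-.101),10.8-r*np.sin(s-.101),148-.145*r])-[230,130])).round() for r in(100,180)])
```

```text
[626.8 -10.5] 66.69280320994167 0.42606965079068926
[592.9 -18.4] 101.39551272122452 0.39311804508997217
[524.7 -43.6] 174.0214067291722 0.4189344726116996
0.2 [array([254., 353.]), array([382., 367.])]
0.25 [array([255., 347.]), array([382., 356.])]
0.3 [array([254., 341.]), array([381., 346.])]
0.35 [array([254., 335.]), array([379., 335.])]
0.4 [array([253., 329.]), array([376., 325.])]
```

Call:
move_arm --plan '[[[3,-9,0],[0,0,2],0],[[4,-9,0],[0,0,2],0],[[4,-9,0],[0,0,2],0],[[4,-9,0],[0,0,2],0],[[0,0,0],[0,0,0],0],[[0,0,0],[0,0,0],0]]'

```text
clock: 6.82
eef_pos: [498.0, -92.9, 132.1]
tool_rot: [-3.138, 0.003, -2.589]
force: [-0.9, -2.1, 9.6]
width: -0.1
gripper_force: 5.3
```

Run:
```python
from h import *
i=cams.get_image("side")
cv2.imwrite("pics/s4.png",cv2.resize(i[160:290,250:420],(784,600),interpolation=cv2.INTER_CUBIC))
```

```text
(no output)
```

View pics/s4.png

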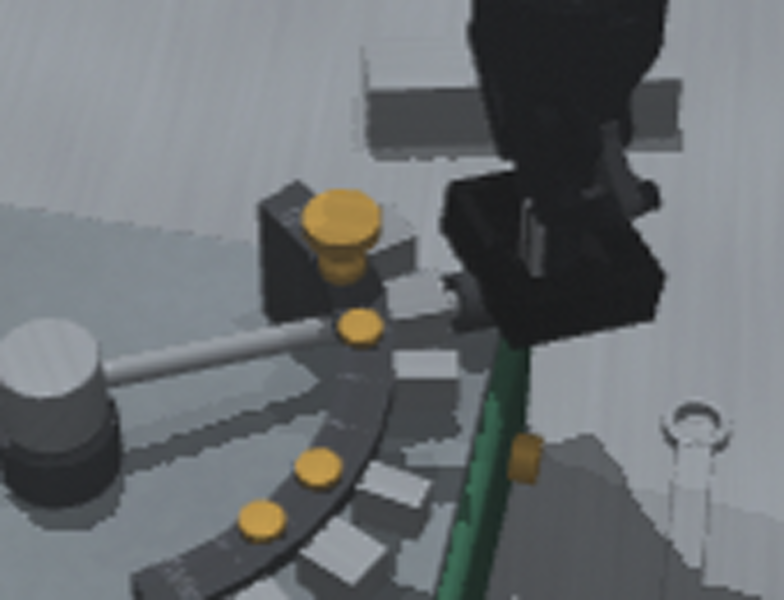

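The bar runs from (110,374) to (320,334) in the crop and has passed the flat disc at (360,326). It's close to the tooth before the marked notch, so I'll fit its angle.

Run:
```python
from h import *
k=4.613
for s in(.45,.5,.55,.6,.65):
    print(s,[(k*(proj("side",[690-r*np.cos(s-.101),10.8-r*np.sin(s-.101),148-.14*r])-[250,160])).round() for r in(20,60,100,185)],
     "cup",[(k*(proj("side",[690-r*np.cos(s-.101)+q*np.sin(s-.101),10.8-r*np.sin(s-.101)-q*np.cos(s-.101),183-.14*r])-[250,160])).round() for r,q in((186,39),(254,-39))])
```

```text
0.45 [array([100., 373.]), array([198., 366.]), array([294., 358.]), array([493., 343.])] cup [array([474., 219.]), array([684., 342.])]
0.5 [array([ 99., 372.]), array([196., 360.]), array([291., 349.]), array([487., 327.])] cup [array([464., 205.]), array([678., 319.])]
0.55 [array([ 99., 370.]), array([194., 355.]), array([288., 341.]), array([480., 311.])] cup [array([452., 191.]), array([671., 296.])]
0.6 [array([ 98., 368.]), array([192., 350.]), array([284., 333.]), array([471., 297.])] cup [array([440., 178.]), array([663., 274.])]
0.65 [array([ 97., 366.]), array([190., 345.]), array([280., 324.]), array([463., 282.])] cup [array([427., 165.]), array([653., 252.])]
```

Call:
move_arm --plan '[[[0,0,4],[0,0,0],0],[[0,0,4],[0,0,0],0],[[0,0,4],[0,0,0],0],[[0,0,2],[0,0,0],0],[[0,0,0],[0,0,0],0],[[0,0,0],[0,0,0],0]]'

```text
clock: 7.62
eef_pos: [497.4, -92.8, 145.7]
tool_rot: [-3.138, 0.002, -2.589]
force: [-1.0, -1.5, 7.2]
width: 0.0
gripper_force: 3.6
```

At dip 0.08 the force is still 7 N, so the bar is rising inside the notch. I'll keep going up and then move clear.

Call:
move_arm --plan '[[[0,0,4],[0,0,0],0],[[0,0,5],[0,0,0],0],[[0,0,5],[0,0,0],0],[[0,0,5],[0,0,0],0],[[0,0,6],[0,0,0],0],[[0,0,10],[0,0,0],0],[[0,0,25],[0,0,0],0],[[0,0,40],[0,0,0],0],[[-40,0,20],[0,0,0],0],[[0,0,0],[0,0,0],0]]'

```text
clock: 8.88
eef_pos: [454.0, -92.5, 265.9]
tool_rot: [-3.14, -0.0, -2.59]
force: [0.9, -1.1, -0.2]
width: -0.0
gripper_force: 0.0
```

Run:
```python
from h import *
print(status.read_state()["eef_pos"])
i=cams.get_image("side")
cv2.imwrite("pics/s5.png",cv2.resize(i[160:290,250:420],(784,600),interpolation=cv2.INTER_CUBIC))
k=4.613
for s in(.55,.6,.65):
    print(s,[(k*(proj("side",[690-r*np.cos(s-.101),10.8-r*np.sin(s-.101),148])-[250,160])).round() for r in(20,60,100,185)],
     "cup",[(k*(proj("side",[690-r*np.cos(s-.101)+q*np.sin(s-.101),10.8-r*np.sin(s-.101)-q*np.cos(s-.101),183])-[250,160])).round() for r,q in((186,39),(254,-39))])
```

```text
[454.04455874 -92.48320868 265.91570735]
0.55 [array([ 98., 365.]), array([193., 341.]), array([287., 318.]), array([482., 269.])] cup [array([453., 147.]), array([679., 236.])]
0.6 [array([ 97., 364.]), array([191., 336.]), array([283., 310.]), array([473., 254.])] cup [array([441., 133.]), array([670., 214.])]
0.65 [array([ 97., 362.]), array([189., 331.]), array([279., 301.]), array([464., 240.])] cup [array([428., 120.]), array([660., 192.])]
```

View pics/s5.png

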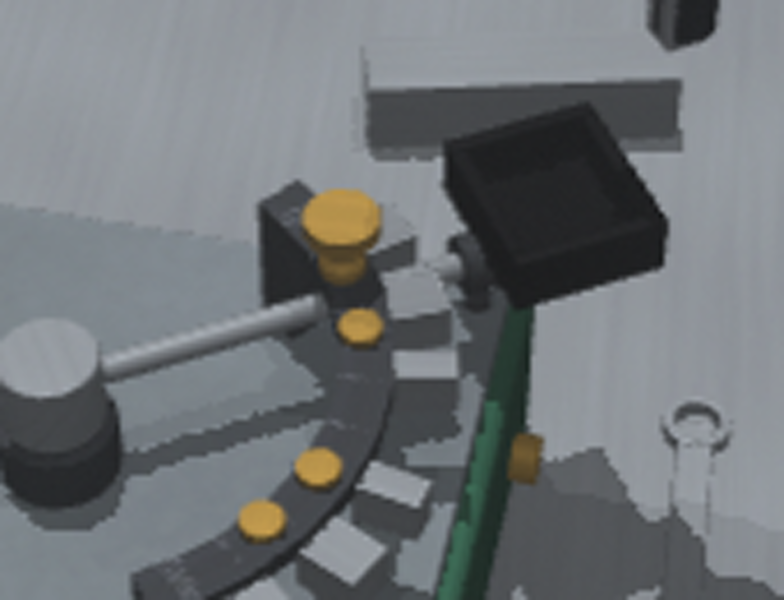

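The bar has risen in the notch between the last two teeth. The cup corners at (445,143) and (667,220) fit swing ≈ 0.59 and dip ≈ 0, and the gripper is clear.

```bash
python3 -c "
from cell import ctrl
print(ctrl.finish_job())"
```

```text
the job is handed in; nothing more can be done
None
```

I handed the job in, but no verdict came back. I pressed the nozzle cap fully down and released it, and the lever rose home in the tall-marker notch (swing about 0.59) with the gripper clear and the offcut and wrench untouched.

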